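# Index the carving plate to the marker block

## Task

On the carver's indexing plate, turn the dial by pushing its upright peg gently with a fingertip until the index mark lines up exactly with the scale line at the tall square marker block (not the one at the low round button), then take the hand away. Only push, do not grip the peg; do not touch the wooden finial that rides on the dial, and leave everything else on the bench where it is.

Things in the scene. Friction and masses are not known exactly. Their poses are not given: they have to be found in the camera images.
- base: Grey round cast base of the indexing plate, bolted to the bench (fixed). 232 mm across, with a white rim face, 26 mm high, plus two low lugs (12 mm high) reaching 150 mm from the axis along its x and -x. Origin: on the turning axis, at bench height; z up. Its x axis points to the middle of the scale: short black lines every 10 degrees from -90 to +90 degrees on the outer rim (radius 83 mm outwards).
- dial (a joint): Turning angle of the dial, rad, counter-clockwise positive seen from above, range -1.6 to 1.6. At 0 the index mark points along the base's x axis. The dial is an aluminium disc, 160 mm across, 14 mm thick, its top 40 mm above the bench. It turns with steady friction (0.10 N m, about 1.5 N at the peg) and stays where it is left; no detents or spring.
- index_mark (a point): Outer tip of the index mark: a black arrow line, 3 mm wide, on the top of the dial, running out to its rim. Point at radius 79 mm, on the dial's top face (40 mm above the bench). The axes turn with the dial: x points outwards along the mark, y across it, z up.
- peg_top (a point): Top of the dial's upright push peg (turns with the dial), directly opposite the index mark, 66 mm from the axis. A black upright peg of oval section with a rounded top, 12 mm along the radius by 18 mm around the circle, rising from the dial's top face (40 mm above the bench); this point, its top, is 80 mm above the bench.
- block_line (a point): Target: the marker block, a tall square upright dark steel block (18 x 18 mm, 36 mm high), fixed on the base's rim at the outer end of one long scale line, 50 degrees to one side of the middle of the scale or the other. Point: centre of the block's underside, 26 mm above the bench, 106 mm from the axis; the radius from the axis to this point is the target line.
- disc_spot (a point): The other marker (not the target): a low round dark steel button, 10 mm diameter, 6 mm high, fixed at the long line 50 degrees on the opposite side. Point: centre of its underside.
- finial_mid (a point): Loose turned wooden finial standing upright at the centre of the dial and riding along with it: 48 mm diameter foot, 62 mm high, standing on the dial's top face. Point: its centre, 31 mm above its foot.
- gouge_a: Carving gouge lying on the bench on the far side of the base, about 250 mm long, 26 mm thick. Origin under its middle.
- gouge_b: Another carving gouge, about 250 mm long, 26 mm thick, lying to the left. Origin under its middle.
- wax_tin: Brass-coloured round tin near the base, 64 mm diameter, 34 mm high. Origin: centre of its underside.
- whetstone: Grey sharpening stone near the base, 50 x 120 x 22 mm. Origin: centre of its underside.
- mallet: Round carver's mallet standing on its black head (76 mm diameter, 110 mm high), wooden handle up, 250 mm in all. Origin: centre of its underside.
- offcut: Wooden offcut block, 90 x 55 x 40 mm. Origin: centre of its underside.
- brush: Bench brush lying on the bench to the right. Origin on its underside.
Mind the look-alikes: they are no part of the job. Leave any black or orange look-alike of the part that bears finial_mid alone.

How it is judged:
At the end, for the whole second after the job is handed in: The marker block's centre lies within 4 mm (about 2 degrees) to either side of the index mark's line; the dial is at rest (under 0.02 rad/s); the finial stands upright (tilt under 0.1 rad) within 8 mm of the axis; all other things are within 10 mm of where they were (y of block_line in the frame of index_mark between -0.004 and 0.004 m and x of block_line in the frame of index_mark above 0 m and velocity of joint dial between -0.02 and 0.02 rad/s and horizontal distance between finial_mid and base below 0.008 m and angle between finial_mid's own z axis and vertical below 0.1 rad and height (world z) of finial_mid between 0.066 and 0.076 m and distance of each of gouge_a, gouge_b, wax_tin, whetstone, mallet, offcut, brush from where it was at the start of the episode below 0.01 m); the robot touches nothing.
It fails at once if the finial is touched by the robot (contact force between any of the fingers, the arm and finial above 0.3 N).
It fails at once if the finial is shifted off the centre, tipped or lifted (not (horizontal distance between finial_mid and base below 0.008 m and angle between finial_mid's own z axis and vertical below 0.1 rad and height (world z) of finial_mid between 0.066 and 0.076 m)).
It fails at once if the peg is gripped (both its sides pressed at once) (contact force between the fingers and dial_c1 above 0.3 N and contact force between the fingers and dial_c2 above 0.3 N).
It fails at once if the dial is pushed roughly (more than 15 N) (contact force between the fingers and dial above 15 N).
It fails at once if another thing on the bench is moved or lifted (more than 10 mm) (distance of any of gouge_a, gouge_b, wax_tin, whetstone, mallet, offcut, brush from where it was at the start of the episode above 0.01 m).
It also fails if it takes over 48 s, if anything falls off the work surface, if the arm or the gripper's body presses on something with over 40 N, if the wrist force passes 120 N, or if a joint passes its speed limit or range.

## Robot

A 6-joint arm with a two-finger parallel gripper is mounted at the origin on the work surface. World frame = base frame: x ahead of the robot, y to its left, z up, the work surface at z = 0. Lengths are in m, angles in rad, forces in N, time in s.
With the tool pointing down it reaches from about 0.3 to 0.775 m from the base axis. Payload 14.6 kg.
Tool frame: the origin (TCP) lies on the centre line of the jaws, within the pads' length; the fingertips stand 17 mm ahead of it and the grasp point (between the pads) lies 2 mm behind it; z points along the fingers, y is the direction in which the jaws open and shut (so a half turn about z gives the same grasp; the last joint's range is limited). The gripper opens to 85 mm and grips with 20 to 120 N. Pads are 22 mm wide; open, the fingers measure 114 mm over their backs; the gripper's body (76 mm by 85 mm) begins 54 mm behind the grasp point. The pads swing forward as they close: fully open they stand 13 mm farther back than shut.
Start: joints at [1.163, 0.3, 1.521, -0, 1.321, -0.067], TCP at [0.184, 0.518, 0.218] pointing down, gripper open.
Joint ranges: [-3.03, 3.03], [-0.79, 2.21], [0.23, 2.52], [-1.04, 4.18], [0, 3.07], [-2.55, 2.55]. Speed limits (rad/s): [2.22, 2.22, 2.57, 3.14, 3.14, 3.14].

## Interface

Orientations are given as [roll, pitch, yaw] about the fixed x, y, z axes, in that order (R = Rz(yaw) Ry(pitch) Rx(roll)).
In Python, from workcell import robot, capture, spotter gives the robot as it stands.
- The arm moves only by the tool carry_out, never from a script. Its argument "steps" is text: rows parted by semicolons, each of 5 numbers parted by spaces: the finger opening in cm, from 0 to 8.54, then the shift along the tool's x, y, z in cm, then the turn about the tool's z in degrees. In form: hand dx dy dz spin; .... A call has 1 to 5 rows; each row is the pose to reach, as a shift and turn from the pose commanded when the call began, along the tool's axes at that moment; what a row does not reach only later rows make up. A row lasts 1/10 s, in which the tool goes at most 50 mm and 8.59 degrees, less where a joint would pass 70% of its speed; a pose out of reach is approached as far as the arm can. A call with a gripper value outside its range is refused whole. The fingers move at their own pace and stop on an object; the grip force is fixed at half the most. Time passes only in rows, so rows that repeat a pose let the fingers close. It gives the time, the measured TCP pose, the force and the opening at its end, in the units of the state.
- robot.state(): the state, without advancing time (a new reading comes with each control period).
- capture(name): name is "scene" or "top" or "wrist"; returns a dict with "color" (420x560x3 uint8, red, green, blue), "mtx" (3x3 intrinsics, pixels), "xyz" and "attitude" of the camera in the world; the wrist camera has in their place "mount" (4x4, takes a point from camera to tool coordinates, whose origin is the TCP and whose axes are the flange's). Camera axes: x right, y down, z forward; pixel columns grow to the right and rows downward; lengths in m; the calibration is good to about 2 mm. A picture is of the moment at which its call begins: read the wrist's pose just before it. There is no depth.
- robot.finish_job(): hands the job in, once; it reports no verdict.
Trained networks look in the newest picture that a camera, given by its name, has taken for a name from the list of things; names that differ only in an ending like _2 or _b are one class to them, and where a whole thing is asked for, a point or a joint stands for the part that bears it (a point fixed in the world has none). Each returns a list of dicts, best first, with "score" (0 to 1); they miss things now and then, are a little off and sometimes report something else, mostly with a low value. They report only what shows in the picture. A call takes as long as a camera call. They do not tell look-alikes from the thing itself.
- spotter.search_frame(label, camera): "extent" ([left, top, width, height] in pixels, round what is visible of it).
The state is a dict: "time": time; "joint_positions": joint angles; "joint_velocities": joint speeds; "effort": joint torques, N m; "tcp_pos": TCP position; "tcp_rot": TCP orientation; "contact_force": force on the tool from outside, world axes, zero at the start; "torque": the same for the moment, N m; "finger_gap": finger opening in m.
Only numpy, scipy, OpenCV 4.12 (cv2) and the standard library are available. Lean on these libraries where they do the work, as an engineer would, in place of code of your own. Each camera call takes 0.05 s, during which the arm holds its last target.

## Working session

There is one attempt and no reset: what is moved stays moved. The work goes in short steps, Python scripts to look and compute and a tool call to move; the robot and the scene stay as the last step left them, time stands still between calls to the robot, and variables do not carry over. Pictures are saved under pics/ and viewed, and the job is handed in when it is done.

Besides the shell and the picture viewer there is one more tool, called after "Emit:" as a command line: name --argument value ..., lists and objects as JSON in quotes. carry_out: Moves the arm, as the interface text tells. Its arguments: {"type":"object","properties":{"steps":{"type":"string"}},"required":["steps"]}

```bash
ls; mkdir -p pics; python3 - <<'E'
from workcell import robot, capture, spotter
import cv2
s=robot.state(); print(s)
for n in ["scene","top","wrist"]:
    c=capture(n); cv2.imwrite(f"pics/{n}0.png",c["color"][:,:,::-1])
    print(n,c["mtx"],c.get("xyz"),c.get("attitude"),c.get("mount"))
    for l in ["base","dial","peg_top","finial_mid","block_line"]:
        try: print(l,[(r["score"],r["extent"]) for r in spotter.search_frame(l,n)][:3])
        except Exception as e: print(l,e)
E
```

```text
pics
{'time': 0.0, 'joint_positions': array([ 1.16341947e+00,  3.00510767e-01,  1.52159005e+00,  7.66799566e-06,
        1.32068603e+00, -6.65896087e-02]), 'joint_velocities': array([-0.00287266, -0.0004746 ,  0.0007633 , -0.00124508,  0.0013328 ,
       -0.00040011]), 'effort': array([-4.93018852e-04, -5.43503952e+01, -3.61791801e+01, -1.12416212e-04,
        4.08188513e-03, -3.04265984e-05]), 'tcp_pos': array([0.18372264, 0.51814274, 0.21699577]), 'tcp_rot': array([-3.14040160e+00, -8.68727543e-05,  2.80080345e+00]), 'contact_force': array([0.79593441, 0.7105821 , 0.1129789 ]), 'torque': array([-0.00783906, -0.05487462,  0.02041529]), 'finger_gap': 0.08548517063281386}
scene [[466.84637401   0.         280.69160621]
 [  0.         466.84637401 201.68673034]
 [  0.           0.           1.        ]] [1.22711421 0.55061591 1.01765909] [-2.41311758 -0.01849103  2.29082689] None
base [(0.81, [238.0, 173.2, 80.2, 71.4])]
dial [(0.71, [245.4, 173.0, 55.3, 53.0])]
peg_top [(0.7, [247.0, 176.3, 55.9, 48.7])]
finial_mid [(0.82, [269.6, 182.5, 16.5, 18.2]), (0.58, [327.7, 166.4, 16.7, 22.5]
[... 360 characters left out ...]
223.1, 27.4, 59.0])]
peg_top [(0.83, [270.8, 191.2, 48.3, 49.8])]
finial_mid [(0.72, [289.3, 208.8, 14.8, 14.8]), (0.64, [344.4, 223.7, 16.4, 10.3]), (0.48, [271.7, 265.3, 14.3, 15.7])]
block_line [(0.48, [165.5, 192.6, 20.4, 30.4])]
wrist [[299.92341335   0.         280.52530414]
 [  0.         299.92341335 210.1233156 ]
 [  0.           0.           1.        ]] None None [[-2.18249621e-04 -9.54919090e-01 -2.96866106e-01  7.52676158e-02]
 [ 9.99999755e-01 -1.11077678e-05 -6.99448487e-04 -9.53357144e-04]
 [ 6.64619193e-04 -2.96866186e-01  9.54918858e-01 -1.55949491e-01]
 [ 0.00000000e+00  0.00000000e+00  0.00000000e+00  1.00000000e+00]]
base []
dial []
peg_top []
finial_mid []
block_line []
```

```bash
python3 - <<'E'
import cv2
a=cv2.imread("pics/top0.png"); cv2.imwrite("pics/topc.png",cv2.resize(a[150:270,225:385],None,fx=5,fy=5,interpolation=cv2.INTER_CUBIC))
a=cv2.imread("pics/scene0.png"); cv2.imwrite("pics/scenec.png",cv2.resize(a[140:260,210:370],None,fx=5,fy=5,interpolation=cv2.INTER_CUBIC))
E
```

```text
(no output)
```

View pics/top0.png

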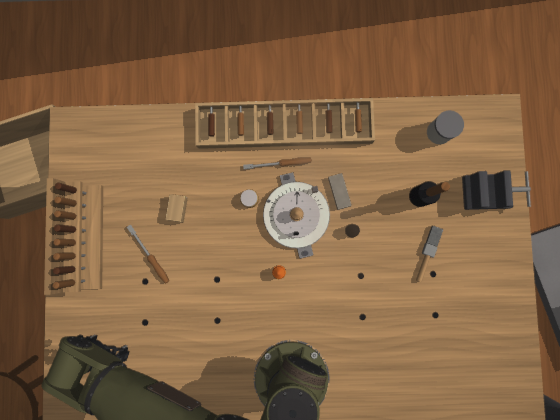

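View pics/topc.png

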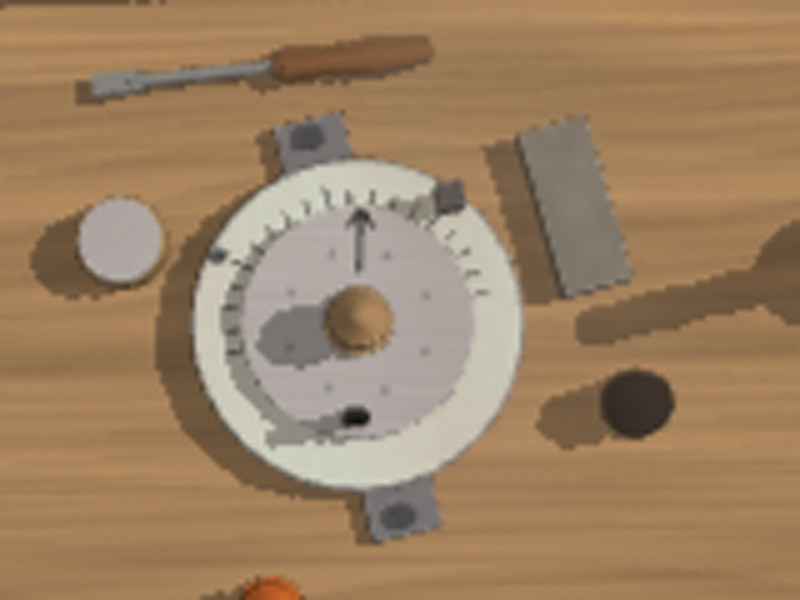

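View pics/scenec.png

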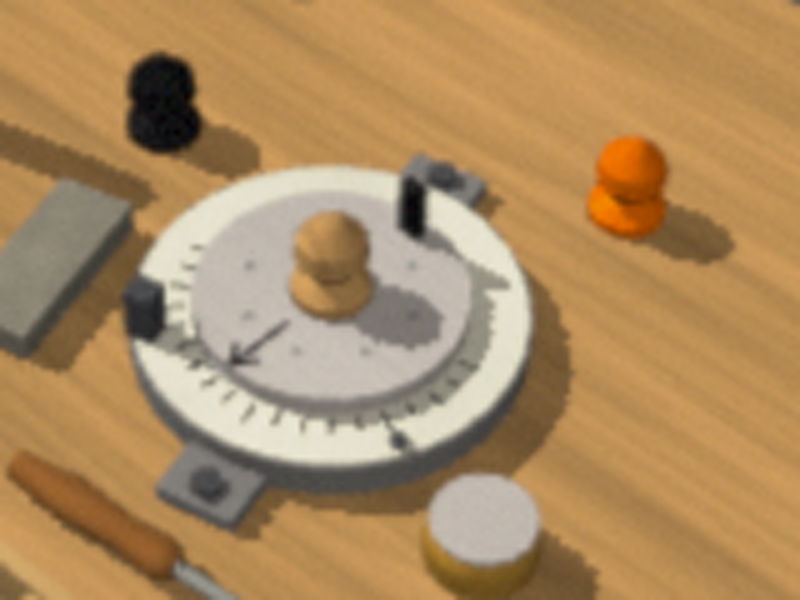

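View pics/scene0.png

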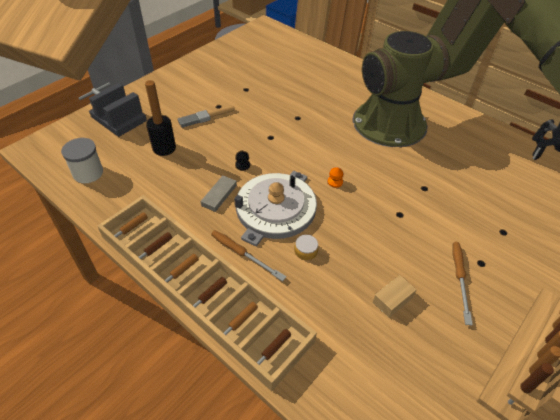

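```bash
cat > h.py <<'E'
import numpy as np, cv2
from scipy.spatial.transform import Rotation as R
from scipy.optimize import least_squares
def cam(c):
    return c["mtx"],np.array(c["xyz"]),R.from_euler("xyz",c["attitude"]).as_matrix()
def back(K,t,Rm,uv,z):
    d=Rm@np.linalg.inv(K)@np.array([*uv,1.]); return t+d*(z-t[2])/d[2]
def proj(K,t,Rm,P):
    p=K@(Rm.T@(np.asarray(P)-t)); return p[:2]/p[2]
E
python3 - <<'E'
from h import *
from workcell import capture
C={"top":cam(capture("top")),"scene":cam(capture("scene"))}
def px(n,x,y): return (225+x/5,150+y/5) if n=="top" else (210+x/5,140+y/5)
obs={"top":{"idx":(360,208,.04),"peg":(356,415,.08),"block":(452,190,.062),"but":(219,255,.032),"fin":(358,312,.102),"lug1":(308,135,.012),"lug2":(398,515,.012),"tin":(120,240,.034),"stoneR":(632,275,.022),"blackfin":(637,400,.05),"idxin":(358,270,.04)},
"scene":{"idx":(233,362,.04),"peg":(412,180,.08),"block":(143,285,.062),"but":(400,437,.032),"fin":(332,213,.102),"lug1":(207,485,.012),"lug2":(442,178,.012),"idxin":(288,321,.04)}}
for n in obs:
  P={}
  for k,(x,y,z) in obs[n].items():
    P[k]=back(*C[n],px(n,x,y),z); print(n,k,P[k].round(4))
  c=(P["lug1"]+P["lug2"])/2; d=P["lug1"]-P["lug2"]
  print("centre",c.round(4),"lugspan",np.linalg.norm(d),"base yaw deg",np.degrees(np.arctan2(d[1],d[0])))
  c2=(P["idx"]*66+P["peg"]*79)/145; print("c from idx/peg",c2.round(4), np.linalg.norm((P["idx"]-P["peg"])[:2]))
  for k in ["idx","peg","block","but"]:
    v=(P[k]-c)[:2]; print(k,"r",np.linalg.norm(v).round(4),"ang",np.degrees(np.arctan2(v[1],v[0])).round(1))
E
```

```text
top idx [ 0.6355 -0.0362  0.04  ]
top peg [ 0.492  -0.0285  0.08  ]
top block [ 0.6432 -0.0983  0.062 ]
top but [0.6064 0.0618 0.032 ]
top fin [ 0.5586 -0.0312  0.102 ]
top lug1 [ 0.6919 -0.0019  0.012 ]
top lug2 [ 0.4244 -0.0572  0.012 ]
top tin [0.6184 0.1299 0.034 ]
top stoneR [ 0.586 -0.224  0.022]
top blackfin [ 0.4982 -0.2196  0.05  ]
top idxin [ 0.5926 -0.0336  0.04  ]
centre [ 0.5581 -0.0296  0.012 ] lugspan 0.27315351282263733 base yaw deg 11.66887447790965
c from idx/peg [ 0.5573 -0.032   0.0618] 0.14370296900604232
idx r 0.0776 ang -4.9
peg r 0.0662 ang 179.1
block r 0.1093 ang -38.9
but r 0.1034 ang 62.1
scene idx [ 0.6335 -0.0341  0.04  ]
scene peg [ 0.4911 -0.0278  0.08  ]
scene block [ 0.6394 -0.096   0.062 ]
scene but [0.6069 0.0643 0.032 ]
scene fin [ 0.5571 -0.0301  0.102 ]
scene lug1 [ 0.6895 -0.0015  0.012 ]
scene lug2 [ 0.4241 -0.0573  0.012 ]
scene idxin [ 0.591  -0.0319  0.04  ]
centre [ 0.5568 -0.0294  0.012 ] lugspan 0.2712085909364884 base yaw deg 11.887327020816215
c from idx/peg [ 0.5559 -0.0307  0.0618] 0.1425432416955825
idx r 0.0768 ang -3.5
peg r 0.0657 ang 178.6
block r 0.1062 ang -38.9
but r 0.1063 ang 61.8
```

Emit:
carry_out --steps "0 -4 -3.7 0 0; 0 -8 -7.4 0 0; 0 -12 -11.1 0 0; 0 -16 -14.8 0 0; 0 -20 -18.5 0 0"

```text
time: 1.5
tcp_pos: [0.3005, 0.2953, 0.2178]
tcp_rot: [3.141, 0.0, 2.801]
contact_force: [1.5, 1.0, -0.1]
finger_gap: 0.0123
```

Emit:
carry_out --steps "0 -4 -3.7 0 0; 0 -8 -7.4 0 0; 0 -12 -11.1 0 0; 0 -16 -14.8 0 0; 0 -20 -18.5 0 0"

```text
time: 2.0
tcp_pos: [0.4168, 0.0736, 0.2179]
tcp_rot: [3.141, 0.001, 2.801]
contact_force: [1.1, 1.6, -0.3]
finger_gap: 0.0002
```

Emit:
carry_out --steps "0 -3 -3 0 0; 0 -5 -5 0 0; 0 -7.3 -7.5 0 0; 0 -7.3 -7.5 0 0; 0 -7.3 -7.5 0 0"

```text
time: 2.5
tcp_pos: [0.4599, -0.0197, 0.2174]
tcp_rot: [-3.142, -0.0, 2.799]
contact_force: [-0.5, -0.3, -0.3]
finger_gap: -0.0004
```

```bash
cat >> h.py <<'E'
def shift(s,target):
    Rm=R.from_euler("xyz",s["tcp_rot"]).as_matrix()
    return (Rm.T@(np.array(target)-s["tcp_pos"])*100).round(2)
E
python3 - <<'E'
from h import *
from workcell import robot,capture
s=robot.state(); print(s["time"],s["tcp_pos"],s["tcp_rot"]); print(shift(s,[.480,-.060,.14]))
c=capture("wrist"); cv2.imwrite("pics/w1.png",c["color"][:,:,::-1])
E
```

```text
2.5 [ 0.45994574 -0.01971009  0.21742517] [-3.14158497e+00 -4.40393311e-04  2.79944003e+00]
[-3.24 -3.12  7.74]
```

View pics/w1.png

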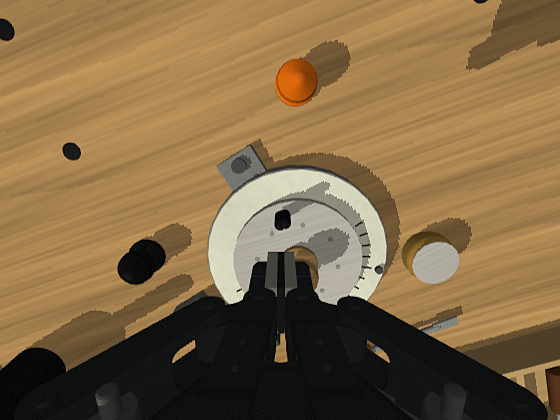

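```bash
python3 - <<'E'
from h import *
from workcell import robot,capture
s=robot.state(); c=capture("wrist"); M=c["mount"];K=c["mtx"]
Rt=R.from_euler("xyz",s["tcp_rot"]).as_matrix()
Rm=Rt@M[:3,:3]; t=s["tcp_pos"]+Rt@M[:3,3]
print("peg",back(K,t,Rm,(282,216),.08))
print(s["tcp_pos"])
for z in (.0,.017,.03):
  for x,y in ((.011,.0145),(.011,-.0145),(-.011,0),(.011,0)):
    p=M[:3,:3].T@(np.array([x,y,z])-M[:3,3]); q=K@p; print(z,x,y,(q[:2]/q[2]).round(0))
E
python3 - <<'E'
import cv2
a=cv2.imread("pics/w1.png"); cv2.imwrite("pics/w1c.png",cv2.resize(a[190:340,200:380],None,fx=4,fy=4))
E
```

```text
peg [ 0.48093782 -0.02623044  0.08      ]
[ 0.45982259 -0.01912037  0.21752557]
0.0 0.011 0.0145 [308. 237.]
0.0 0.011 -0.0145 [257. 237.]
0.0 -0.011 0 [282. 272.]
0.0 0.011 0 [282. 237.]
0.017 0.011 0.0145 [306. 226.]
0.017 0.011 -0.0145 [259. 226.]
0.017 -0.011 0 [282. 259.]
0.017 0.011 0 [282. 226.]
0.03 0.011 0.0145 [304. 220.]
0.03 0.011 -0.0145 [260. 220.]
0.03 -0.011 0 [282. 250.]
0.03 0.011 0 [282. 220.]
```

View pics/w1c.png

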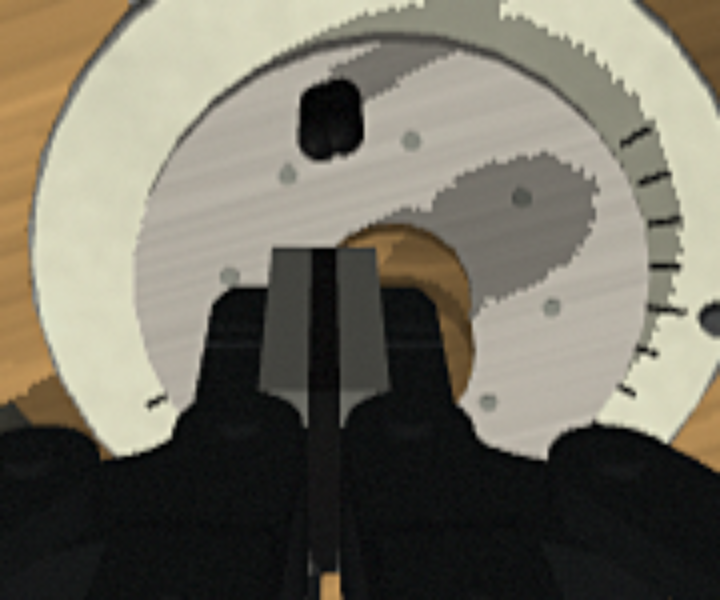

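```bash
python3 - <<'E'
from h import *
from workcell import robot,capture
s=robot.state(); c=capture("wrist"); M=c["mount"];K=c["mtx"]
Rt=R.from_euler("xyz",s["tcp_rot"]).as_matrix()
Rm=Rt@M[:3,:3]; t=s["tcp_pos"]+Rt@M[:3,3]
for n,uv,z in (("but",(378,269),.032),("lug",(239,165),.012),("tin",(436,262),.034),("pegtop",(282,225),.08)): print(n,back(K,t,Rm,uv,z).round(4))
for P in ([.6067,.063,.032],[.4243,-.0573,.012],[.4915,-.0275,.08],[.4915,-.0275,.04]): print(proj(K,t,Rm,P).round(1))
E
```

```text
but [0.6036 0.0603 0.032 ]
lug [ 0.4239 -0.0605  0.012 ]
tin [0.617  0.1308 0.034 ]
pegtop [ 0.4902 -0.0292  0.08  ]
[380.6 270.4]
[241.6 164.4]
[283.9 225.6]
[283.6 213.7]
```

Emit:
carry_out --steps "0 -1.6 -1.6 2 0; 0 -3.2 -3.1 4 0; 0 -3.2 -3.1 7.7 0; 0 -3.2 -3.1 10 0; 0 -3.2 -3.1 12 0"

```text
time: 3.15
tcp_pos: [0.4793, -0.0585, 0.0963]
tcp_rot: [-3.142, -0.001, 2.802]
contact_force: [0.2, -0.4, 0.2]
finger_gap: -0.0001
```

```bash
cat > look.py <<'E'
import sys
from h import *
from workcell import robot,capture
s=robot.state(); print(s["time"],s["tcp_pos"].round(4),s["tcp_rot"].round(4),s["contact_force"].round(1),shift(s,[.480,-.060,.080]))
n=sys.argv[1]
a=capture("wrist")["color"][:,:,::-1]
b=capture("top")["color"][:,:,::-1]; e=capture("scene")["color"][:,:,::-1]
cv2.imwrite(f"pics/w{n}.png",a)
cv2.imwrite(f"pics/s{n}.png",cv2.resize(e[140:260,210:370],None,fx=5,fy=5,interpolation=cv2.INTER_CUBIC))
cv2.imwrite(f"pics/t{n}.png",cv2.resize(b[150:270,225:385],None,fx=5,fy=5,interpolation=cv2.INTER_CUBIC))
E
python3 look.py 2
```

```text
3.15 [ 0.4793 -0.0585  0.0963] [-3.1415e+00 -1.0000e-03  2.8018e+00] [ 0.2 -0.4  0.2] [-0.12 -0.12  1.63]
```

View pics/w2.png

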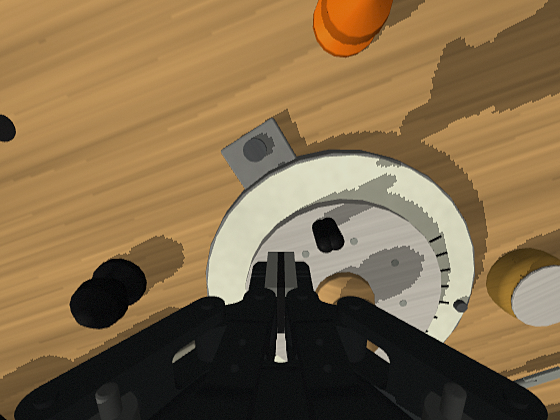

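View pics/s2.png

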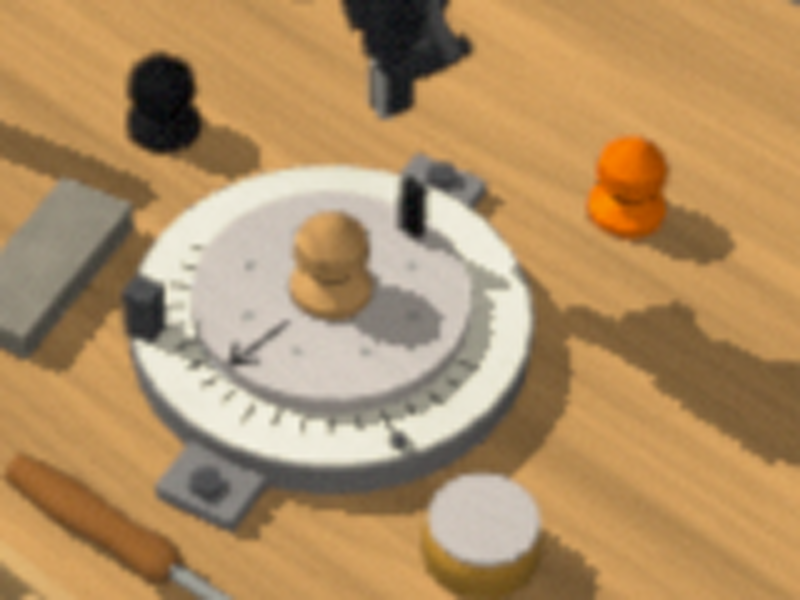

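```bash
python3 - <<'E'
from h import *
from workcell import robot,capture
C=cam(capture("scene")); s=robot.state()
for z in (.05,.06,.07,.08,.09,.1,.12):
  u=proj(*C,[*s["tcp_pos"][:2],z]); print(z,((u-[210,140])*5).round(0))
u=proj(*C,[.4915,-.0275,.08]);print(((u-[210,140])*5).round(0))
E
```

```text
0.05 [382. 181.]
0.06 [382. 169.]
0.07 [383. 157.]
0.08 [383. 144.]
0.09 [384. 132.]
0.1 [384. 119.]
0.12 [385.  93.]
[412. 181.]
```

Emit:
carry_out --steps "0 0 0 0.6 0; 0 0 0 1.6 0; 0 0 0 2.4 0; 0 0 0 2.4 0; 0 0 0 2.4 0"

```text
time: 3.85
tcp_pos: [0.4798, -0.0593, 0.0734]
tcp_rot: [-3.142, -0.0, 2.801]
contact_force: [-0.3, -0.3, 1.1]
finger_gap: 0.0001
```

```bash
python3 look.py 3
```

```text
3.85 [ 0.4798 -0.0593  0.0734] [-3.1415e+00 -4.0000e-04  2.8007e+00] [-0.3 -0.3  1.1] [-0.04 -0.06 -0.66]
```

View pics/s3.png

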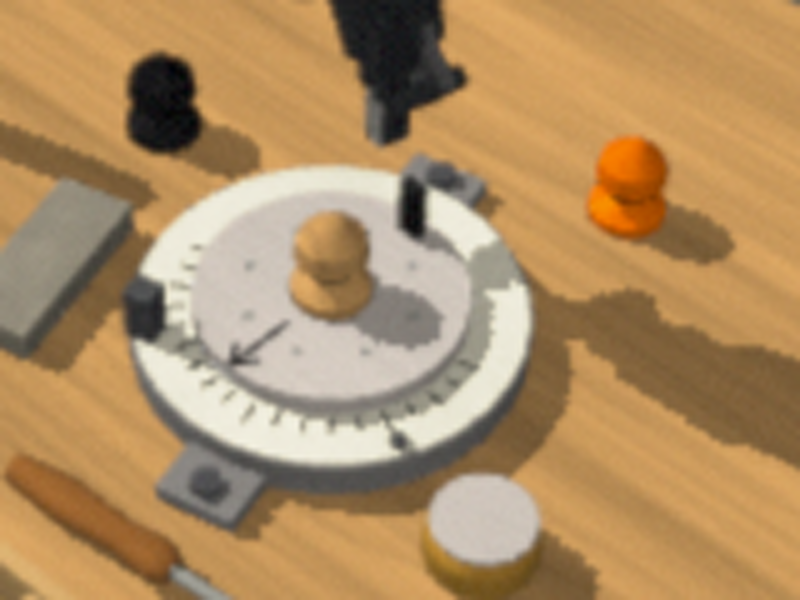

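View pics/w3.png

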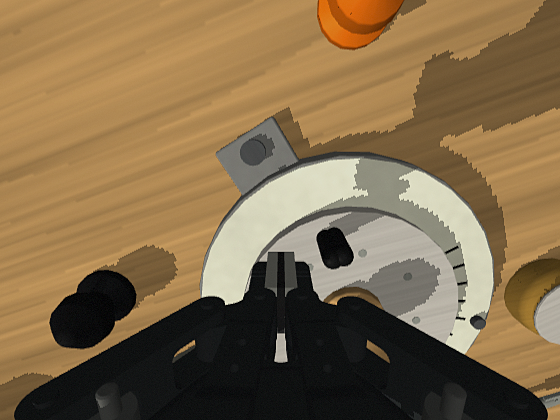

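Emit:
carry_out --steps "0 0 0 0.6 0; 0 0 0 1.2 0; 0 0 0 1.8 0; 0 0 0 2.1 0; 0 0 0 2.1 0"

```text
time: 4.5
tcp_pos: [0.4795, -0.0593, 0.052]
tcp_rot: [-3.141, -0.001, 2.801]
contact_force: [0.5, 0.3, 0.9]
finger_gap: -0.0002
```

```bash
python3 look.py 4
```

```text
4.5 [ 0.4795 -0.0593  0.052 ] [-3.1414e+00 -1.1000e-03  2.8007e+00] [0.5 0.3 0.9] [-0.07 -0.05 -2.8 ]
```

View pics/s4.png

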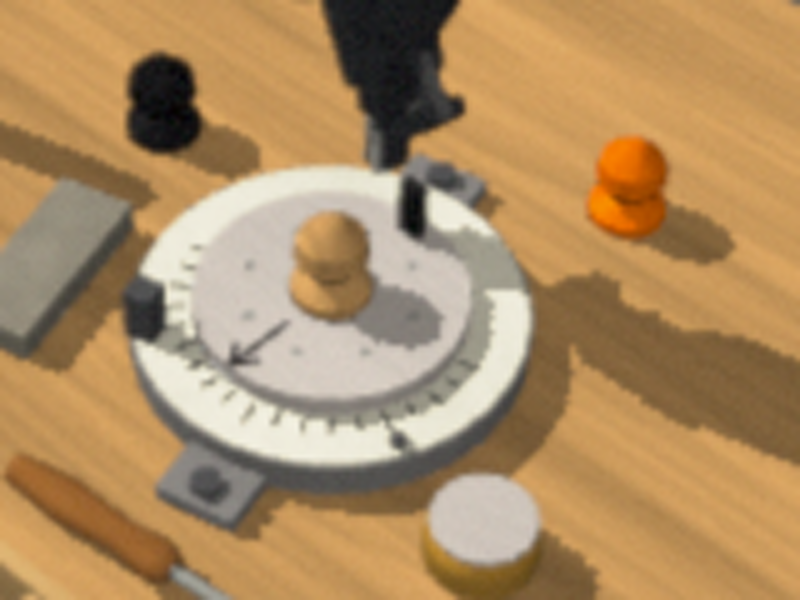

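View pics/w4.png

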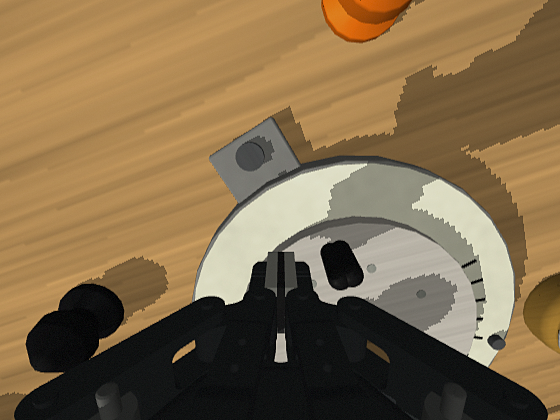

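Emit:
carry_out --steps "0 0 0.3 -0.3 0; 0 0 0.6 -0.3 0; 0 0 0.8 -0.3 0; 0 0 0.9 -0.3 0; 0 0 1.0 -0.3 0"

```text
time: 5.15
tcp_pos: [0.4832, -0.0497, 0.0556]
tcp_rot: [-3.142, -0.0, 2.801]
contact_force: [-0.0, 1.2, 0.6]
finger_gap: 0.0003
```

Emit:
carry_out --steps "0 0 0.1 0 0; 0 0 0.2 0 0; 0 0 0.3 0 0; 0 0 0.4 0 0; 0 0 0.5 0 0"

```text
time: 5.65
tcp_pos: [0.4846, -0.0452, 0.0555]
tcp_rot: [-3.141, -0.001, 2.801]
contact_force: [-2.8, -1.3, 0.5]
finger_gap: -0.0
```

```bash
python3 look.py 5
```

```text
5.65 [ 0.4846 -0.0452  0.0555] [-3.1413e+00 -6.0000e-04  2.8008e+00] [-2.8 -1.3  0.5] [-0.06 -1.55 -2.45]
```

View pics/s5.png

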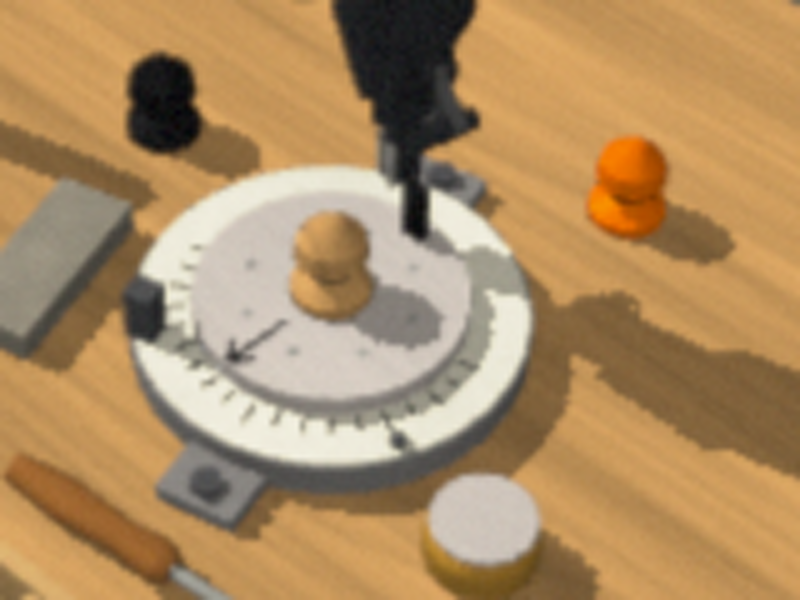

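View pics/w5.png

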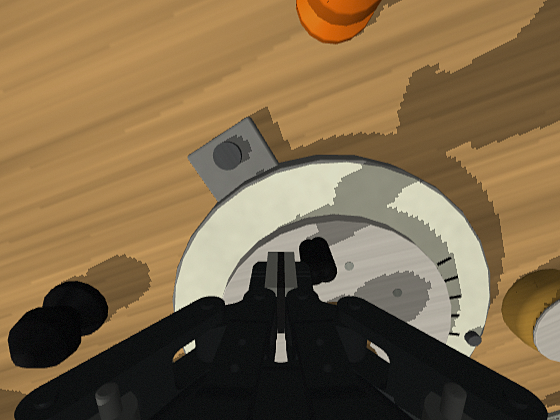

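Emit:
carry_out --steps "0 0.09 0.2 0 0; 0 0.14 0.5 0 0; 0 0.2 0.8 0 0; 0 0.25 1.1 0 0; 0 0.29 1.4 0 0"

```text
time: 6.3
tcp_pos: [0.4868, -0.0307, 0.0556]
tcp_rot: [3.142, -0.0, 2.801]
contact_force: [-2.8, -0.7, -0.3]
finger_gap: -0.0001
```

Emit:
carry_out --steps "0 0.01 0.3 0 0; 0 0.02 0.6 0 0; 0 0.02 0.9 0 0; 0 0 1.2 0 0; 0 -0.03 1.4 0 0"

```text
time: 6.8
tcp_pos: [0.4919, -0.0177, 0.0556]
tcp_rot: [3.142, 0.0, 2.801]
contact_force: [-2.4, -1.7, -0.2]
finger_gap: -0.0001
```

```bash
python3 look.py 6
```

```text
6.8 [ 0.4919 -0.0177  0.0556] [3.1416e+00 1.0000e-04 2.8009e+00] [-2.4 -1.7 -0.2] [-0.29 -4.39 -2.44]
```

View pics/s6.png

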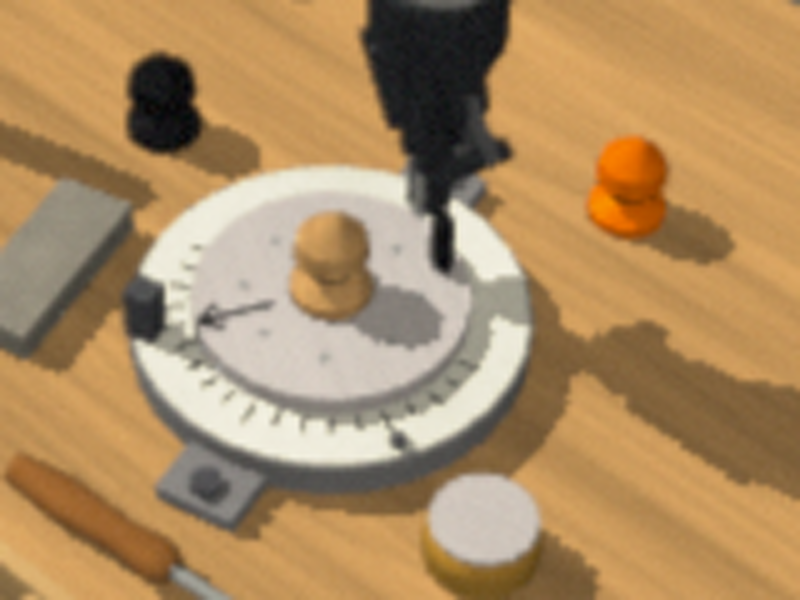

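View pics/w6.png

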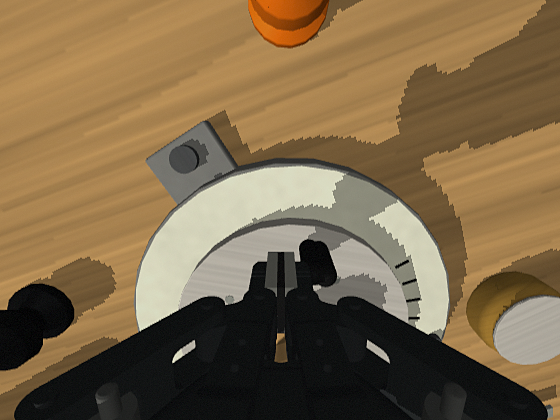

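View pics/t6.png

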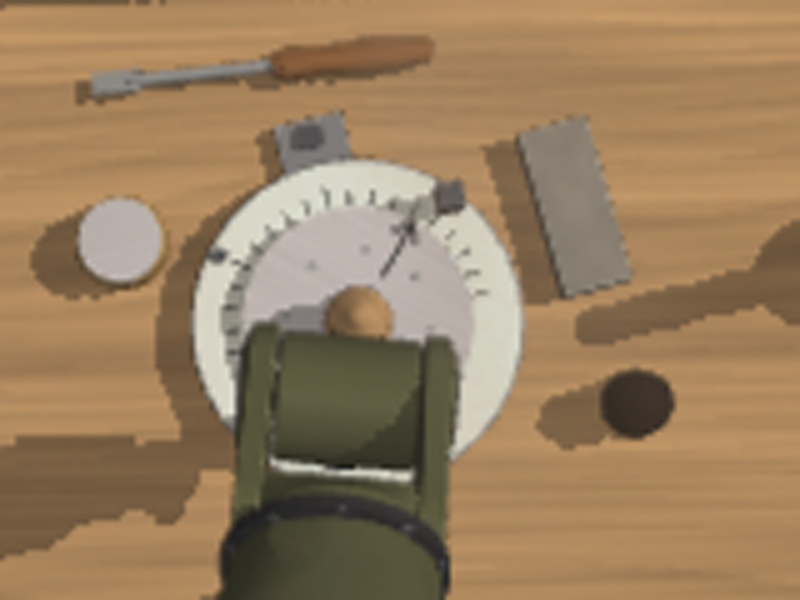

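```bash
cat > idx.py <<'E'
from h import *
from workcell import capture
import sys
n=sys.argv[1]; guess=float(sys.argv[2])
cx,cy=.5572,-.0305
for cn in ("top","scene"):
    c=capture(cn); K,t,Rm=cam(c)
    g=cv2.cvtColor(c["color"],cv2.COLOR_RGB2GRAY)
    g=cv2.resize(g,None,fx=1,fy=1)
    def polar(z,rs,angs,ox=0,oy=0):
        A,Rr=np.meshgrid(np.radians(angs),rs)
        P=np.stack([cx+ox+Rr*np.cos(A),cy+oy+Rr*np.sin(A),np.full_like(A,z)],-1)
        p=(P-t)@Rm@K.T; uv=(p[...,:2]/p[...,2:]).astype(np.float32)
        return cv2.remap(g,uv[...,0],uv[...,1],cv2.INTER_CUBIC)
    angs=np.arange(guess-25,guess+25,.25)
    # index line: fit both offset & angle by dark pixels in cartesian
    xs=np.arange(.03,.078,.0005)
    best=[]
    ys=np.arange(-.02,.02,.0005)
    a=np.radians(guess); X,Y=np.meshgrid(xs,ys)
    P=np.stack([cx+X*np.cos(a)-Y*np.sin(a),cy+X*np.sin(a)+Y*np.cos(a),np.full_like(X,.04)],-1)
    p=(P-t)@Rm@K.T; uv=(p[...,:2]/p[...,2:]).astype(np.float32)
    im=cv2.remap(g,uv[...,0],uv[...,1],cv2.INTER_CUBIC).astype(float)
    cv2.imwrite(f"pics/rect_{cn}{n}.png",cv2.resize(np.clip(im[::-1],0,255).astype(np.uint8),None,fx=7,fy=5))
    med=np.median(im,axis=0,keepdims=True); w=np.clip(med-im-15,0,None)
    sel=(xs>.034)&(xs<.062)
    yc=(w*Y).sum(0)/np.maximum(w.sum(0),1e-6); q=np.polyfit(xs[sel],yc[sel],1)
    print(cn,"line angle",guess+np.degrees(np.arctan(q[0])),"offset at centre mm",q[1]*1e3,"angle of point at r=.055:",guess+np.degrees(np.arctan2(np.polyval(q,.055),.055)))
E
python3 idx.py 6 -30
```

```text
top line angle -31.582120426150347 offset at centre mm 0.8706302999636926 angle of point at r=.055: -30.67551969619842
scene line angle -29.82903016905171 offset at centre mm -1.7278013294103793 angle of point at r=.055: -31.62851323648436
```

```bash
cat > scale.py <<'E'
from h import *
from workcell import capture
for cn in ("top","scene"):
    K,t,Rm=cam(capture(cn)); bgr=cv2.imread(f"pics/{cn}0.png")
    g=cv2.cvtColor(bgr,cv2.COLOR_BGR2GRAY).astype(np.float32)
    rs=np.arange(.084,.093,.0005)
    rel=np.arange(-95,95,.25)
    def cost(cx,cy,yaw):
        A,Rr=np.meshgrid(np.radians(rel+yaw),rs)
        P=np.stack([cx+Rr*np.cos(A),cy+Rr*np.sin(A),np.full_like(A,.026)],-1)
        p=(P-t)@Rm@K.T; uv=(p[...,:2]/p[...,2:]).astype(np.float32)
        v=cv2.remap(g,uv[...,0],uv[...,1],cv2.INTER_LINEAR).mean(0)
        v=v-cv2.blur(v.reshape(1,-1),(41,1)).ravel()
        return v[(np.abs((rel+5)%10-5)<1)&(np.abs(rel)<91)].mean()
    best=[]
    for cx in np.arange(.551,.564,.001):
        for cy in np.arange(-.037,-.024,.001):
            for y in np.arange(8,16,.5): best.append((cost(cx,cy,y),cx,cy,y))
    best.sort(); 
    for b in best[:5]: print(cn,np.round(b,4))
E
python3 scale.py
```

```text
top [-24.3686   0.559   -0.031   12.    ]
top [-23.6347   0.559   -0.032   12.5   ]
top [-23.4739   0.559   -0.03    11.5   ]
top [-22.586   0.558  -0.031  12.   ]
top [-22.4102   0.558   -0.03    11.5   ]
scene [-22.5607   0.557   -0.032   12.    ]
scene [-22.0534   0.557   -0.033   12.5   ]
scene [-21.9668   0.557   -0.031   11.5   ]
scene [-21.7352   0.556   -0.032   12.    ]
scene [-21.6166   0.556   -0.031   11.5   ]
```

```bash
sed -i 's/^for cn in ("top","scene"):/for cn in ("top","scene"):\n    cx,cy={"top":(.559,-.031),"scene":(.557,-.032)}[cn]/' idx.py; python3 idx.py 6 -30
```

```text
top line angle -31.310419974068516 offset at centre mm 0.256630576466057 angle of point at r=.055: -31.043190515559253
scene line angle -29.718213828955225 offset at centre mm -0.4778153568188955 angle of point at r=.055: -30.215970594734006
```

View pics/rect_scene6.png

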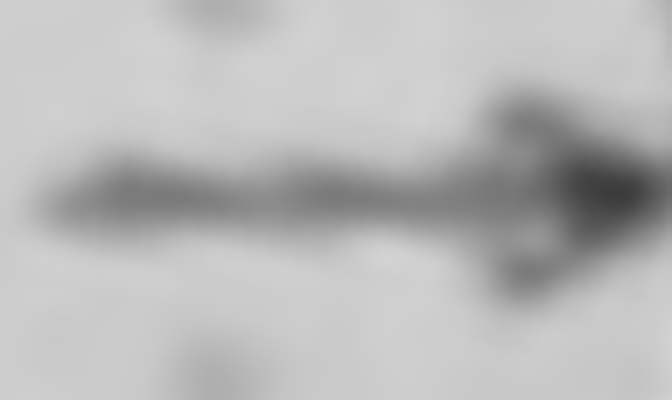

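Emit:
carry_out --steps "0 -0.03 0.15 0 0; 0 -0.07 0.3 0 0; 0 -0.11 0.45 0 0; 0 -0.15 0.6 0 0; 0 -0.17 0.68 0 0"

```text
time: 7.75
tcp_pos: [0.4957, -0.0119, 0.0555]
tcp_rot: [-3.142, -0.0, 2.801]
contact_force: [-0.4, -0.7, -0.2]
finger_gap: -0.0
```

```bash
python3 idx.py 7 -36; python3 look.py 7
```

```text
top line angle -35.56591220622698 offset at centre mm -0.7850498678681985 angle of point at r=.055: -36.383717147953405
scene line angle -35.88972685637672 offset at centre mm -0.22781996519174272 angle of point at r=.055: -36.12705601184831
7.85 [ 0.4957 -0.012   0.0556] [3.1415 0.     2.8009] [-1.  -0.5 -0.6] [-0.13 -5.05 -2.44]
```

View pics/rect_top7.png

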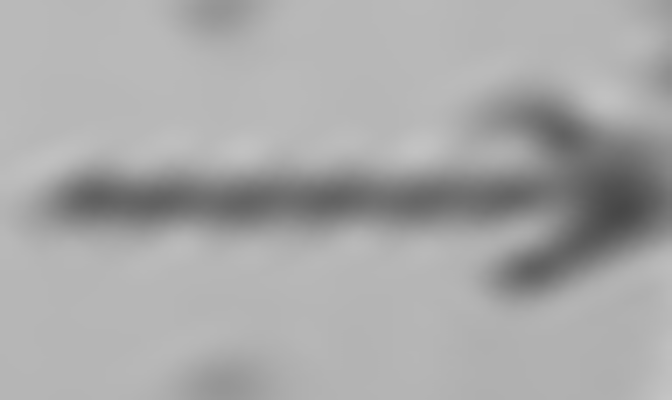

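View pics/rect_scene7.png

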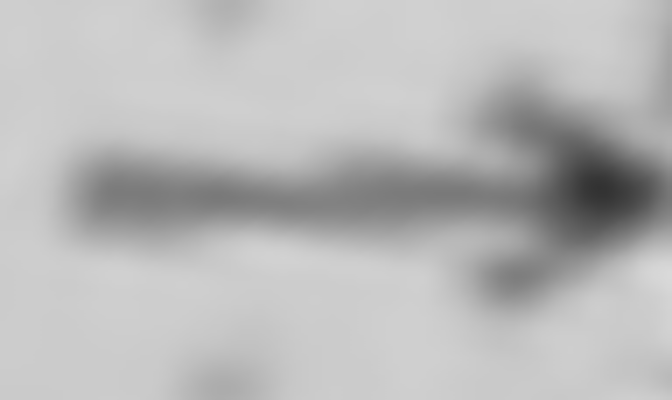

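View pics/s7.png

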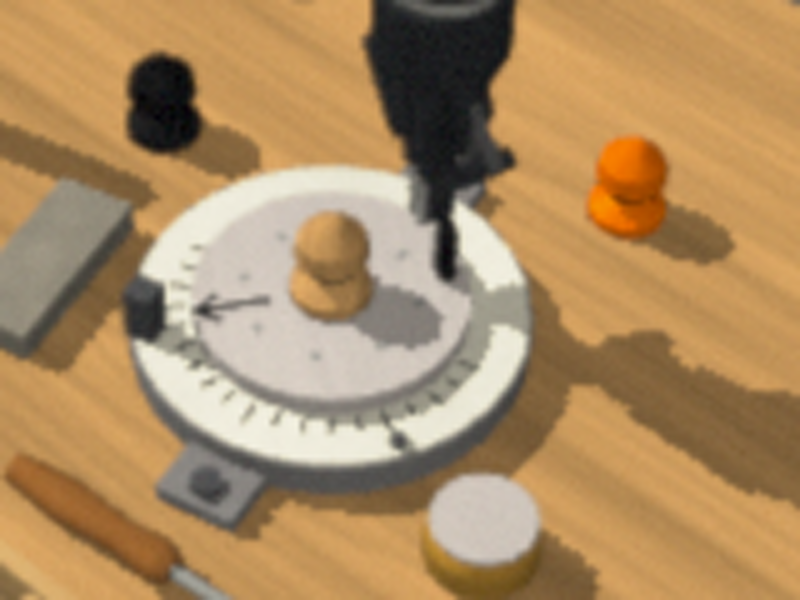

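Emit:
carry_out --steps "0 -0.02 0.07 0 0; 0 -0.04 0.14 0 0; 0 -0.06 0.2 0 0; 0 -0.06 0.2 0 0"

```text
time: 8.4
tcp_pos: [0.4969, -0.0103, 0.0556]
tcp_rot: [3.142, 0.0, 2.801]
contact_force: [-0.0, -0.7, -0.1]
finger_gap: -0.0001
```

```bash
python3 idx.py 8 -38; python3 idx.py 8 -37
```

```text
top line angle -38.49566121142037 offset at centre mm 0.5377453998669501 angle of point at r=.055: -37.935481933622
scene line angle -37.9572277185375 offset at centre mm 0.3621335470027575 angle of point at r=.055: -37.57998570956508
top line angle -38.46248186168094 offset at centre mm 0.5889301892757793 angle of point at r=.055: -37.84922438292978
scene line angle -38.33314787781379 offset at centre mm 0.8803418835382824 angle of point at r=.055: -37.41629256289292
```

Emit:
carry_out --steps "0 0.1 -0.4 0 0; 0 0.3 -1 0 0; 0 0.5 -2 0 0; 0 0.5 -2 -2 0; 0 0.5 -2 -5 0"

```text
time: 9.1
tcp_pos: [0.4841, -0.0283, 0.105]
tcp_rot: [-3.141, -0.003, 2.8]
contact_force: [0.1, 0.3, 0.4]
finger_gap: 0.0003
```

Emit:
carry_out --steps "0 0 0 -4 0; 0 4 0 -8 0; 0 8 0 -10 0; 0 12 0 -10 0; 0 15 0 -10 0"

```text
time: 9.6
tcp_pos: [0.3421, 0.0226, 0.2059]
tcp_rot: [3.141, 0.001, 2.8]
contact_force: [0.8, -0.3, 0.5]
finger_gap: -0.0
```

```bash
python3 idx.py 9 -38; python3 look.py 9
```

```text
top line angle -38.493486833234535 offset at centre mm 0.5765650291927433 angle of point at r=.055: -37.89286747422202
scene line angle -38.16274989120205 offset at centre mm 0.5666827276208883 angle of point at r=.055: -37.57242138263635
9.7 [0.3417 0.0229 0.2058] [3.1411e+00 1.2000e-03 2.8014e+00] [0.7 0.1 0.1] [-15.79  -3.2   12.6 ]
```

View pics/t9.png

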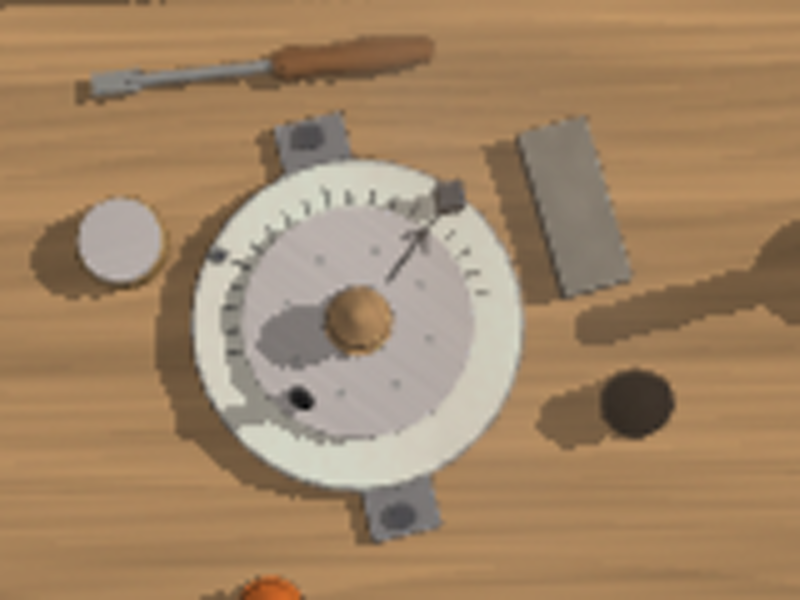

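View pics/s9.png

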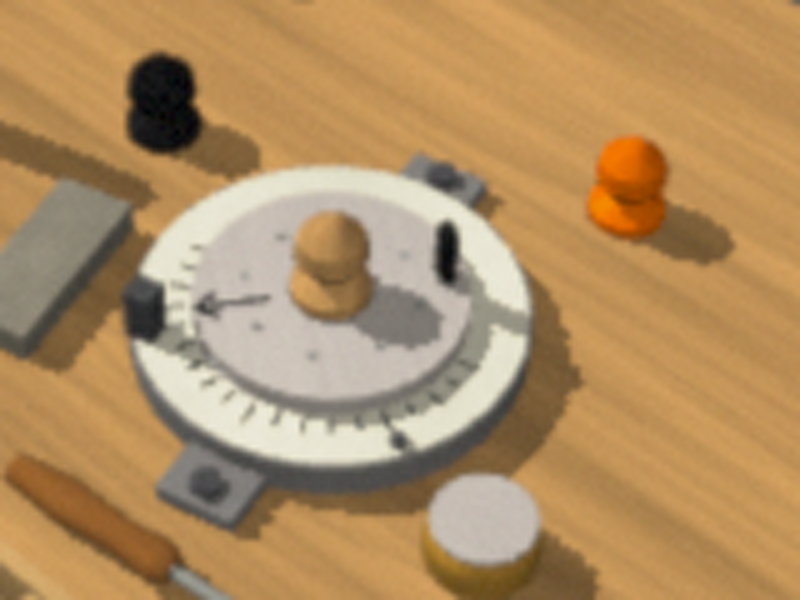

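View pics/w9.png

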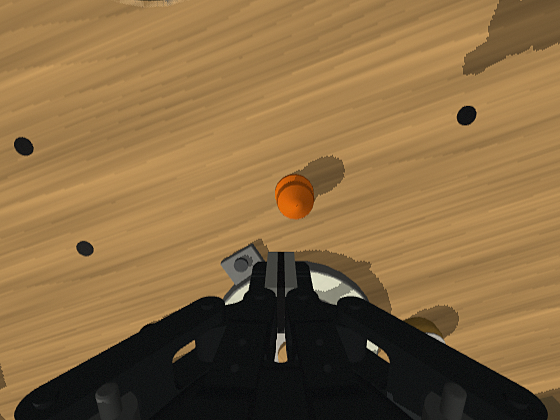

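```bash
python3 - <<'E'
from h import *
from workcell import capture
for cn,(ox,oy),(cx,cy),pts in (("top",(225,150),(.559,-.031),[("peg0",356,414,.08),("peg",302,397,.08),("tip",428,228,.04),("tail",388,282,.04),("fin",359,313,.102)]),("scene",(210,140),(.557,-.032),[("peg0",412,181,.08),("peg",447,227,.08),("tip",197,305,.04),("tail",270,297,.04),("fin",331,213,.102)])):
    C=cam(capture(cn))
    for k,x,y,z in pts:
        P=back(*C,(ox+x/5,oy+y/5),z); v=P[:2]-[cx,cy]; print(cn,k,P.round(4),np.linalg.norm(v).round(4),np.degrees(np.arctan2(v[1],v[0])).round(1))
E
```

```text
top peg0 [ 0.4926 -0.0285  0.08  ] 0.0664 177.9
top peg [0.5048 0.007  0.08  ] 0.0661 145.0
top tip [ 0.6204 -0.0825  0.04  ] 0.0801 -40.0
top tail [ 0.5838 -0.054   0.04  ] 0.0338 -42.8
top fin [ 0.558  -0.0319  0.102 ] 0.0013 -140.4
scene peg0 [ 0.4917 -0.0273  0.08  ] 0.0655 175.9
scene peg [0.5061 0.0105 0.08  ] 0.0663 140.2
scene tip [ 0.6164 -0.0778  0.04  ] 0.075 -37.6
scene tail [ 0.5844 -0.0516  0.04  ] 0.0337 -35.5
scene fin [ 0.5575 -0.0305  0.102 ] 0.0015 72.5
```

Emit:
carry_out --steps "0 -2 0.2 -4 0; 0 -6 0.8 -6 0; 0 -10 1.2 -6 0; 0 -14 1.6 -6 0; 0 -18 2 -6 0"

```text
time: 10.45
tcp_pos: [0.5224, -0.0197, 0.2647]
tcp_rot: [-3.141, -0.001, 2.8]
contact_force: [0.4, -0.7, 1.0]
finger_gap: 0.0001
```

Emit:
carry_out --steps "0 -4 0.4 0 0; 0 -8 0.8 0 0; 0 -12 1.2 0 0; 0 -18 2 0 0; 0 -18 2 0 0"

```text
time: 10.95
tcp_pos: [0.6995, -0.0617, 0.2614]
tcp_rot: [-3.141, -0.004, 2.8]
contact_force: [-0.5, 0.4, -0.0]
finger_gap: -0.0001
```

Emit:
carry_out --steps "0 0 0 0 0; 0 0 0 0 0"

```text
time: 11.15
tcp_pos: [0.6966, -0.0604, 0.2645]
tcp_rot: [-3.141, -0.001, 2.8]
contact_force: [-0.5, -0.1, 0.7]
finger_gap: -0.0001
```

```bash
python3 look.py 10
```

```text
11.15 [ 0.6966 -0.0604  0.2645] [-3.1413e+00 -1.4000e-03  2.8005e+00] [-0.5 -0.1  0.7] [20.39 -7.21 18.48]
```

View pics/w10.png

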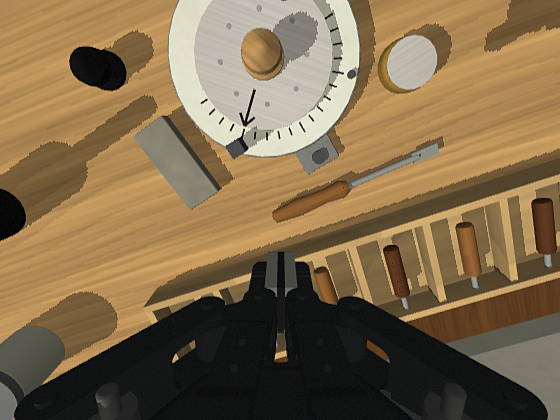

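```bash
python3 - <<'E'
from h import *
from workcell import robot,capture
s=robot.state(); c=capture("wrist"); M=c["mount"];K=c["mtx"]
Rt=R.from_euler("xyz",s["tcp_rot"]).as_matrix()
Rm=Rt@M[:3,:3]; t=s["tcp_pos"]+Rt@M[:3,3]
g=cv2.cvtColor(c["color"],cv2.COLOR_RGB2GRAY).astype(np.float32)
def samp(P):
    p=(P-t)@Rm@K.T; uv=(p[...,:2]/p[...,2:]).astype(np.float32)
    return cv2.remap(g,uv[...,0],uv[...,1],cv2.INTER_LINEAR)
rs=np.arange(.084,.093,.0005); rel=np.arange(-95,95,.25)
def cost(q):
    cx,cy,yaw=q
    A,Rr=np.meshgrid(np.radians(rel+yaw),rs)
    v=samp(np.stack([cx+Rr*np.cos(A),cy+Rr*np.sin(A),np.full_like(A,.026)],-1)).mean(0)
    v=v-cv2.blur(v.reshape(1,-1),(41,1)).ravel()
    return v[(np.abs((rel+5)%10-5)<.8)&(np.abs(rel)<91)].mean()
b=min((cost((cx,cy,y)),cx,cy,y) for cx in np.arange(.551,.564,.001) for cy in np.arange(-.037,-.024,.001) for y in np.arange(9,15,.25))
print(b); _,cx,cy,yaw=b
tg=yaw-50; a=np.radians(tg)
xs=np.arange(.02,.125,.00025);ys=np.arange(-.025,.025,.00025);X,Y=np.meshgrid(xs,ys)
P=np.stack([cx+X*np.cos(a)-Y*np.sin(a),cy+X*np.sin(a)+Y*np.cos(a),np.where(X<.08,.04,.026)],-1)
im=samp(P); 
sel=(xs>.036)&(xs<.062); I=im[:,sel]; w=np.clip(np.median(I,0)-I-25,0,None); w[np.abs(ys)>.008]=0
yc=(w*Y[:,sel]).sum(0)/w.sum(0); q=np.polyfit(xs[sel],yc,1)
print("rel angle deg",np.degrees(np.arctan(q[0])),"off centre mm",q[1]*1e3,"y at .055",np.polyval(q,.055)*1e3,"y at .106 mm",np.polyval(q,.106)*1e3)
v=cv2.cvtColor(np.clip(im[::-1],0,255).astype(np.uint8),cv2.COLOR_GRAY2BGR); v=cv2.resize(v,None,fx=1.85,fy=2.5); cv2.line(v,(0,v.shape[0]//2),(v.shape[1],v.shape[0]//2),(0,0,255),1); cv2.imwrite("pics/wrect.png",v)
E
```

```text
(np.float32(-92.62871), np.float64(0.557), np.float64(-0.032999999999999995), np.float64(11.75))
rel angle deg 0.8368480681821736 off centre mm -0.6247522665404818 y at .055 0.17862133872816424 y at .106 mm 0.9235677727045452
```

View pics/wrect.png

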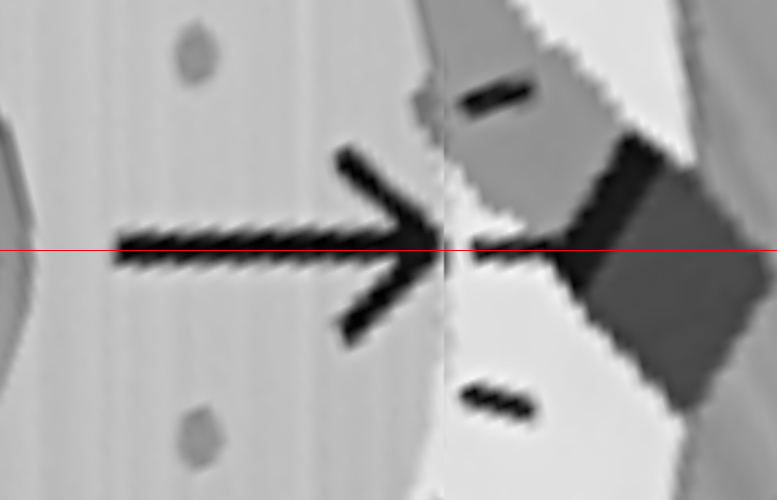

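```bash
python3 -c "
from workcell import robot
print(robot.finish_job(), robot.state()['time'])"
```

```text
the job is handed in; nothing more can be done
the job is handed in; nothing more can be done
```

I turned the dial about 35° clockwise by pushing one side of the peg with the closed fingertips. The index mark now points at the tall square block's scale line. I then backed the hand off, lifted it clear and handed the job in at about 11 s of the 48 s allowed; no verdict is reported.

**Alignment:**
- The close wrist-camera view puts the mark 0.2–0.9 mm off the block line, depending on where along the line it is taken (the limit is 4 mm).
- The top and scene cameras put the mark at −37.6° to −38.5°, against a target of −38.0° to −38.4°.
- Rough hand-picked peg positions disagreed more: one camera gave 145°, the other 140°, where about 142° was expected. I trusted the line fits instead.

**Other things:**
- The finial is upright, with its top within about 1.5 mm of the axis.
- The tin, whetstone, far gouge and both look-alikes show no visible movement. I did not check the offcut, brush, mallet or left-hand gouge again at the end; the arm went nowhere near the brush or mallet.
- At the readings taken during the push, force on the tool stayed under about 3 N.

**Disagreement with the description:** both cameras showed the closed fingertips about 12–15 mm behind the TCP, not 17 mm ahead of it. I set the pushing height from the pictures.

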